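# Unlock the bench lock box

## Robot

A 7-joint arm with a two-finger parallel gripper is mounted at the origin on a cart in front of the work surface, level with it; the furniture and walls round the work are solid. World frame = base frame: x ahead of the robot, y to its left, z up, the work surface at z = 0. Lengths are in m, angles in degrees, forces in N, time in s.
With the tool pointing down it reaches from about 0.35 to 0.9 m from the base axis. Payload 7.2 kg.
Tool frame: the origin (TCP) lies on the front face of the gripper's body, between the roots of the fingers; the fingertips stand 80 mm ahead of it and the grasp point (between the pads) lies 61 mm ahead of it (arm.grasp_offset is the distance from the TCP to the grasp point, in m); z points along the fingers, y is the line along which they close (so a half turn about z gives the same grasp; the last joint's range is limited). The gripper opens to 88 mm and grips with 3 to 60 N. Pads are 20 mm wide; open, the fingers measure 115 mm over their backs; the gripper's body (75 mm by 178 mm) begins 61 mm behind the grasp point.
Start: joints at [-78.564, 23.554, -0.728, 91.456, 0.321, 64.991, -4.71], TCP at [0.165, 0.603, 0.303] pointing down, gripper open.
Joint ranges: [-169.25, 169.25], [-16.82, 113.86], [-84.01, 82.57], [7.8, 145.47], [-59.2, 239.2], [7.22, 106.19], [-163.78, 163.78]. Speed limits (degrees/s): [136.94, 136.94, 172.46, 172.46, 180, 180, 180].

## Interface

Orientations are given as [roll, pitch, yaw] about the fixed x, y, z axes, in that order (R = Rz(yaw) Ry(pitch) Rx(roll)).
In Python, from station import arm, eyes gives the robot as it stands. The module is installed in compiled form; this text tells all that it offers.
- The arm moves only by the tool send_rows, never from a script. Its argument "plan" is a list that holds one entry, the list of rows, each a list of 7 numbers: the opening, from 0 (shut) to 1 (fully open), then the shift along the tool's x, y, z as a fraction of full scale, then the turn, a rotation vector about the tool's x, y, z as a fraction of full scale. A call has exactly 5 rows; each row is the pose to reach, as a shift and turn from the pose commanded when the call began, along the tool's axes at that moment; what a row does not reach only later rows make up. Full scale, the value 1, is 8 cm for a shift and 0.5 rad for a turn. A row lasts 1/10 s, in which the tool goes at most 50 mm and 8.59 degrees, less where a joint would pass 70% of its speed; a pose out of reach is approached as far as the arm can. A call with a number of a shift or a turn outside -1 to 1 is refused whole. A call with a gripper value outside its range is refused whole. The fingers move at their own pace and stop on an object; "force" is the grip in N (left out, the last holds). Time passes only in rows, so rows that repeat a pose let the fingers close, or fill a call up. It gives the time, the measured TCP pose, the force and the opening at its end, in the units of the state.
- arm.get_state(): the state, without advancing time (a new reading comes with each control period).
- eyes.snapshot(name): name is "side" or "top" or "wrist"; returns a dict with "image" (400x640x3 uint8, red, green, blue), "depth" (400x640 float32, m along the optical axis (not along the pixel's ray), 0 where there is no reading), "vfov" (degrees; the focal length in pixels is half the picture's height over the tangent of half this angle, whatever the lens; pixels are square), "cx", "cy" (the principal point, pixels), "position" and "orientation" of the camera in the world. Camera axes: x right, y up, looking along -z (the intrinsics and any distortion apply to the point x, -y, -z); pixel columns grow to the right and rows downward; lengths in m; the calibration is good to about 2 mm. A picture is of the moment at which its call begins.
- arm.sign_off(): hands the job in, once; it reports no verdict.
The state is a dict: "time_s": time; "joints": joint angles; "joint_vel": joint speeds; "tau": joint torques, N m; "ee_pos": TCP position; "eef_rot": TCP orientation; "wrist_force": force on the tool from outside, world axes, zero at the start; "ft_torque": the same for the moment, N m; "grip_width": opening from 0.0 (shut) to 1.0 (fully open).
Only numpy, scipy, OpenCV 4.12 (cv2) and the standard library are available. Lean on these libraries where they do the work, as an engineer would, in place of code of your own. Each camera call takes 0.05 s, during which the arm holds its last target. There are 200 camera calls.

## Task

Take the key from its block, push it gently and fully into the lock of the grey lock box until its round flange sits on the lock's ring (the hidden keyway may stand at an angle, so feel for it without forcing), and turn it clockwise until the bolt lets go and the sprung lid pops up. Leave the key standing fully home in the lock, let go of it, and do not disturb the things lying around.

Things in the scene. Friction and masses are not known exactly. Their poses are not given: they have to be found in the camera images.
- lockbox: Fixed grey metal lock box, 160 (x) x 150 (y) x 80 mm high. Origin under its centre, x from the lock side towards the lid's hinge, z up. The front part of its top is a fixed deck with the lock; the rear part is the lid. Its yaw is within 0.3 rad of the robot's axes.
- lock_mouth (a point): Centre of the lock's mouth, at the top of its steel ring (38 mm across, 28 mm inside, 4 mm proud of the deck, its top 84 mm above the bench), 43 mm from the box's centre on the box's -x side. Below it a round vertical bore, 27 mm wide and 20 mm deep, in which the key's blade turns freely; touch its walls gently to find the middle. A seated key goes 32 mm deep; else it stops at 20 mm.
- key: Loose key, 60 g, standing upright in its block. Origin at the tip of the blade, z up along the key. Flat steel blade 5 mm thick (x) and 24 mm wide (y) from z = 0 to 32 mm (20 x 4.6 mm below 3 mm); round flange 36 mm across, 32 to 36 mm; neck 12 mm across to 46 mm; black flat bow to grip, 12 mm thick (x), 36 mm wide (y), from 46 to 82 mm. A half turn makes no difference to it.
- key_tip (a point): The tip of the key's blade, on its axis (the origin of the key). When the key is seated it lies 32 mm below the lock's mouth.
- key_block: Fixed grey block, 70 (x) x 60 (y) x 40 mm high, origin under its centre. The key stands in a slot in its top with the flange resting on the top face; the key's axes lie along the block's. The key must be drawn 32 mm straight up.
- lid (a joint): Opening angle of the box's lid: 0 shut (up to 0.01 rad play while locked), about 0.24 rad when it has sprung up. Hinged on the box's far edge (box +x).
- lid_front (a point): Middle of the lid's front upper edge, 40 mm from the lock's axis; it springs up 20 mm. The plug resists turning with about 0.1 to 0.15 N m and stays where left. It frees the lid when its slot stands about 0.95 rad clockwise (seen from above) of the box's y; hard stop at 1.35 rad, counter-clockwise stop at 0.8 rad.
- gel_comb: Bystander: flat toothed gel comb lying on the bench, 30 x 84 x 8 mm.
- timer: Bystander: small white timer, 64 x 66 x 19 mm.
- tweezers: Bystander: steel tweezers lying flat, 115 mm long.
- plug_face (a point): On the lock's axis at the bottom of the bore, 20 mm under the mouth: face of a rotating brass plug with a through slot, 25.6 x 6.6 mm, for the blade. The slot's long side lies along the box's y, give or take up to 0.7 rad, unmeasured: feel for it by turning the lightly pressed key. This fixed point does not turn with the plug.
Mind the look-alikes: they are no part of the job. What is shaped like the key but brown or yellow is not meant.

How it is judged:
By the outcome, as a careful person would: the job done as asked, in the order asked, and still so for the second after the job is handed in, with the robot touching nothing.
It also fails if it takes over 72 s, if anything falls off the work surface, if the arm or the gripper's body presses on something with over 40 N, if the wrist force passes 120 N, or if a joint passes its speed limit or range.

## Working session

There is one attempt and no reset: what is moved stays moved. The work goes in short steps, Python scripts to look and compute and a tool call to move; the robot and the scene stay as the last step left them, time stands still between calls to the robot, and variables do not carry over. Pictures are saved under pics/ and viewed, on a budget of 10 in all, crops included, one or two more only if the job needs it, and the job is handed in when it is done.

Besides the shell and the picture viewer there is one more tool, called as name([rows], argument=value, ...), one row to a line, values as JSON. send_rows: Moves the arm, as the interface text tells. Its arguments: {"type":"object","properties":{"plan":{"type":"array"},"force":{"type":"number"}},"required":["plan"]}

```bash
mkdir -p pics
cat > h.py <<'E'
import numpy as np, cv2, pickle
from scipy.spatial.transform import Rotation as R
from station import arm, eyes
def snap(n,tag):
    s=eyes.snapshot(n); pickle.dump(s,open(f'pics/{tag}.pkl','wb'))
    cv2.imwrite(f'pics/{tag}.png',s['image'][:,:,::-1]); return s
def load(tag): return pickle.load(open(f'pics/{tag}.pkl','rb'))
def rot(s):
    o=np.array(s['orientation'],float)
    if o.shape==(3,3): return o
    if o.size==4: return R.from_quat(o).as_matrix()
    return R.from_euler('xyz',o,degrees=True).as_matrix()
def w(s,u,v,d=None,z=None):
    f=200/np.tan(np.radians(s['vfov'])/2)
    r=np.array([(u-s['cx'])/f,-(v-s['cy'])/f,-1.]); r=rot(s)@r; p=np.array(s['position'])
    if z is not None: return p+r*(z-p[2])/r[2]
    if d is None: d=s['depth'][int(round(v)),int(round(u))]
    return p+r*d
E
python3 - <<'E'
from h import *
for n in ['top','side']:
    s=snap(n,n+'0'); print({k:v for k,v in s.items() if k not in('image','depth')})
print(arm.get_state(), arm.grasp_offset)
E
```

```text
{'vfov': 49.480890407678544, 'cx': 321.80638521208135, 'cy': 201.31016461875888, 'position': array([ 0.29101363, -0.02987276,  1.35007458]), 'orientation': array([  9.44926101,   0.39819243, -88.93316777])}
{'vfov': 50.783147384460314, 'cx': 320.49649025041055, 'cy': 204.68745891110183, 'position': array([-0.03404912, -1.06239069,  0.85786269]), 'orientation': array([ 56.19986301,  -0.53228269, -27.53453815])}
{'time_s': 0.1, 'joints': array([-78.56430904,  23.59467313,  -0.72947739,  91.49632128,
         0.32228182,  64.99016731,  -4.7086988 ]), 'joint_vel': array([-0.07939576, -0.04734459, -0.00666151, -0.06189133,  0.02541002,
        0.09697241,  0.06635026]), 'tau': array([ 2.41440372e-03, -5.89096713e+01,  6.43508490e-01, -2.91712081e+01,
       -5.38778328e-02,  1.44374484e-02,  6.52104836e-05]), 'ee_pos': array([0.16531458, 0.6024101 , 0.30192222]), 'eef_rot': array([-1.79921149e+02,  6.39213958e-03,  1.64660770e+02]), 'wrist_force': array([ 0.32486147,  0.18482396, -0.12930901]), 'ft_torque': array([0.0023575 , 0.01626409, 0.01747805]), 'grip_width': 1.000318925500304} 0.0613
```

View pics/top0.png

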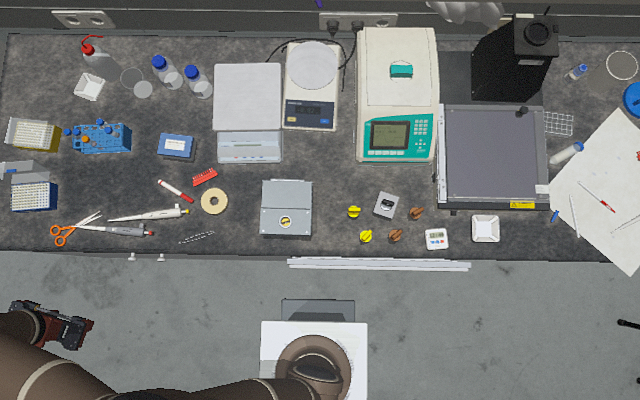

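View pics/side0.png

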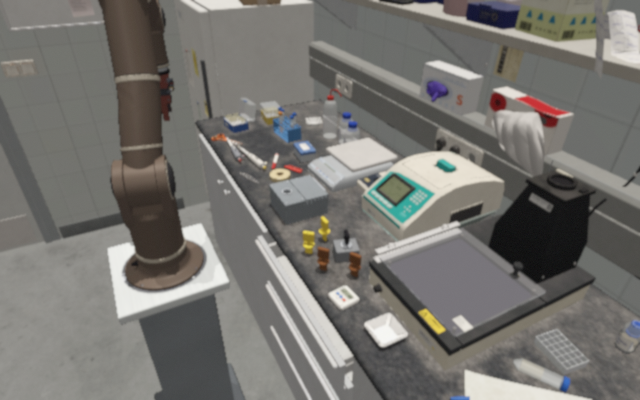

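The top view shows the lock box near (287,208) with its lock near (285,222). The key block is near (386,205), and the yellow and brown decoys stand around it. I'll enlarge that area.

Run:
```python
from h import *
s=load('top0')
c=s['image'][170:245,255:415,::-1]; cv2.imwrite('pics/c1.png',cv2.resize(c,None,fx=5,fy=5,interpolation=cv2.INTER_CUBIC))
for n,u,v in [('mouth',285,222),('key',386,205),('lidmid',287,193)]: print(n,w(s,u,v))
# top-plane of box: points between z .07-.09 ; block: .03-.05
us,vs=np.meshgrid(np.arange(250,420),np.arange(170,245))
P=np.array([w(s,u,v) for u,v in zip(us.ravel(),vs.ravel())]); U=us.ravel()
for nm,m in [('box',(P[:,2]>.07)&(P[:,2]<.09)&(U<325)&(U>255)),('blk',(P[:,2]>.032)&(P[:,2]<.048)&(U>370)&(U<402)&(vs.ravel()<222)&(vs.ravel()>188))]:
    print(nm,m.sum(),np.median(P[m],0),cv2.minAreaRect((P[m][:,:2]*1000).astype(np.float32)))
```

```text
mouth [0.44209318 0.09300281 0.04947656]
key [ 0.49654355 -0.2090901   0.06692307]
lidmid [0.52561644 0.08706007 0.07921317]
box 2673 [0.48568766 0.08963829 0.08141727] ((485.5504455566406, 90.61809539794922), (150.63656616210938, 165.16668701171875), 89.48703002929688)
blk 374 [ 0.49744049 -0.2093249   0.04108228] ((502.4106750488281, -211.2578887939453), (59.89407730102539, 70.31806182861328), 71.69796752929688)
```

View pics/c1.png

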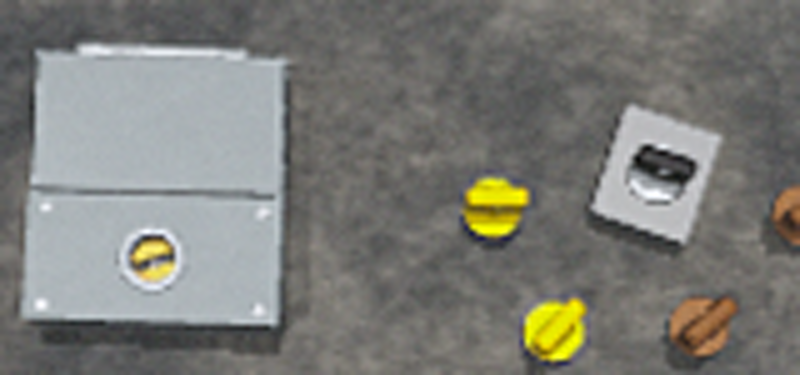

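The enlarged crop shows the bright slot in the lock at (133,268) to (175,250), about 20° counter-clockwise of the box's y. The ring is centred at (151,259). The block's corners are (628,103), (722,132), (685,243) and (590,212), so its yaw is about -19°, and the black key stands in it.

```bash
cat >> h.py <<'E'
def plan(pos,yaw,tp,ty,maxr=0.48):
    """split a move into calls (tool frame units), assuming tool straight down"""
    tp=np.array(tp);pos=np.array(pos);d=tp-pos;dy=(ty-yaw+180)%360-180
    n=1
    while True:
        out=[];ok=True
        for i in range(n):
            y=yaw+dy*i/n;M=R.from_euler('xyz',[180,0,y],degrees=True).as_matrix()
            t=M.T@(d/n)/.08; r=-np.radians(dy/n)/.5; out.append((*t,r)); ok&=max(abs(t))<=.98 and abs(r)<=.98
        if ok: break
        n+=1
    for o in out: print(np.round(o,3))
E
python3 - <<'E'
from h import *
s=load('top0')
f=lambda x,y,z: w(s,255+x/5,170+y/5,z=z)
C=[f(*p,.04) for p in [(628,103),(722,132),(685,243),(590,212)]]
print('blk',np.mean(C,0)); e=C[0]-C[3]+C[1]-C[2]; print('yaw',np.degrees(np.arctan2(e[1],e[0])))
print('mouth',f(151,259,.084)); a=f(133,268,.064)-f(175,250,.064); print('slot dir',a,np.degrees(np.arctan2(-a[0],a[1])))
a=f(30,187,.08)-f(275,195,.08); print('box yaw',np.degrees(np.arctan2(-a[0],a[1])))
print('bow top',f(668,160,.09))
p=[.165,.603,.302]
plan(p,164.66,[.44,-.2,.26],71.5)
E
```

```text
blk [ 0.50256842 -0.21363235  0.04      ]
yaw -18.77683000228656
mouth [0.43868367 0.08917293 0.084     ]
slot dir [-1.12406662e-02  2.47141707e-02 -2.22044605e-16] 24.457311164199094
box yaw -0.8818138244039267
bow top [ 0.50190971 -0.21355045  0.09      ]
[-0.543 -0.797  0.048  0.296]
[-0.654 -0.709  0.048  0.296]
[-0.752 -0.605  0.048  0.296]
[-0.832 -0.487  0.048  0.296]
[-0.895 -0.359  0.048  0.296]
[-0.938 -0.224  0.048  0.296]
[-0.961 -0.083  0.048  0.296]
[-0.963  0.059  0.048  0.296]
[-0.943  0.2    0.048  0.296]
[-0.904  0.337  0.048  0.296]
[-0.844  0.467  0.048  0.296]
```

send_rows([
  [[1,-0.108,-0.16,0.01,0,0,0.06],[1,-0.217,-0.32,0.02,0,0,0.118],[1,-0.325,-0.478,0.03,0,0,0.178],[1,-0.434,-0.64,0.04,0,0,0.237],[1,-0.543,-0.797,0.048,0,0,0.296]],
], force=25)

```text
time_s: 0.6
ee_pos: [0.1905, 0.5289, 0.2984]
eef_rot: [-180.0, 0.0, 156.1]
wrist_force: [0.0, -0.7, -0.5]
grip_width: 1.001
```

send_rows([
  [[1,-0.13,-0.142,0.01,0,0,0.06],[1,-0.26,-0.284,0.02,0,0,0.118],[1,-0.39,-0.425,0.03,0,0,0.178],[1,-0.52,-0.567,0.04,0,0,0.237],[1,-0.654,-0.709,0.048,0,0,0.296]],
])

```text
time_s: 1.1
ee_pos: [0.2157, 0.4555, 0.2949]
eef_rot: [180.0, -0.0, 147.6]
wrist_force: [-0.1, 0.3, 0.9]
grip_width: 1.0
```

send_rows([
  [[1,-0.15,-0.121,0.01,0,0,0.06],[1,-0.3,-0.242,0.02,0,0,0.118],[1,-0.45,-0.363,0.03,0,0,0.178],[1,-0.6,-0.484,0.04,0,0,0.237],[1,-0.752,-0.605,0.048,0,0,0.296]],
])

```text
time_s: 1.6
ee_pos: [0.2407, 0.3824, 0.2911]
eef_rot: [180.0, -0.0, 139.1]
wrist_force: [-0.1, -0.8, 1.1]
grip_width: 0.999
```

send_rows([
  [[1,-0.166,-0.097,0.01,0,0,0.06],[1,-0.333,-0.195,0.02,0,0,0.118],[1,-0.5,-0.292,0.03,0,0,0.178],[1,-0.666,-0.39,0.04,0,0,0.237],[1,-0.832,-0.487,0.048,0,0,0.296]],
])

```text
time_s: 2.1
ee_pos: [0.2657, 0.3095, 0.2872]
eef_rot: [180.0, -0.0, 130.6]
wrist_force: [-0.2, -0.5, 0.8]
grip_width: 0.998
```

send_rows([
  [[1,-0.179,-0.072,0.01,0,0,0.06],[1,-0.358,-0.144,0.02,0,0,0.118],[1,-0.537,-0.215,0.03,0,0,0.178],[1,-0.716,-0.287,0.04,0,0,0.237],[1,-0.895,-0.359,0.048,0,0,0.296]],
])

```text
time_s: 2.6
ee_pos: [0.2906, 0.2365, 0.2834]
eef_rot: [180.0, -0.0, 122.1]
wrist_force: [0.6, -0.3, 0.9]
grip_width: 0.999
```

send_rows([
  [[1,-0.188,-0.045,0.01,0,0,0.06],[1,-0.375,-0.09,0.02,0,0,0.118],[1,-0.563,-0.134,0.03,0,0,0.178],[1,-0.75,-0.179,0.04,0,0,0.237],[1,-0.938,-0.224,0.048,0,0,0.296]],
])

```text
time_s: 3.1
ee_pos: [0.3155, 0.1634, 0.2796]
eef_rot: [180.0, -0.0, 113.6]
wrist_force: [-0.1, -0.3, -0.3]
grip_width: 0.997
```

send_rows([
  [[1,-0.192,-0.017,0.01,0,0,0.06],[1,-0.384,-0.033,0.02,0,0,0.118],[1,-0.577,-0.05,0.03,0,0,0.178],[1,-0.769,-0.066,0.04,0,0,0.237],[1,-0.961,-0.083,0.048,0,0,0.296]],
])

```text
time_s: 3.6
ee_pos: [0.3405, 0.0904, 0.2757]
eef_rot: [180.0, -0.0, 105.2]
wrist_force: [-0.0, 0.1, 0.1]
grip_width: 1.002
```

send_rows([
  [[1,-0.193,0.012,0.01,0,0,0.06],[1,-0.385,0.024,0.02,0,0,0.118],[1,-0.578,0.035,0.03,0,0,0.178],[1,-0.77,0.047,0.04,0,0,0.237],[1,-0.963,0.059,0.048,0,0,0.296]],
])

```text
time_s: 4.1
ee_pos: [0.3653, 0.0173, 0.2719]
eef_rot: [180.0, 0.0, 96.7]
wrist_force: [-0.2, 0.6, -1.2]
grip_width: 1.0
```

send_rows([
  [[1,-0.189,0.04,0.01,0,0,0.06],[1,-0.377,0.08,0.02,0,0,0.118],[1,-0.566,0.12,0.03,0,0,0.178],[1,-0.754,0.16,0.04,0,0,0.237],[1,-0.943,0.2,0.048,0,0,0.296]],
])

```text
time_s: 4.6
ee_pos: [0.3902, -0.0557, 0.268]
eef_rot: [180.0, 0.0, 88.2]
wrist_force: [0.7, -0.1, -0.2]
grip_width: 0.998
```

send_rows([
  [[1,-0.181,0.067,0.01,0,0,0.06],[1,-0.362,0.135,0.02,0,0,0.118],[1,-0.542,0.2,0.03,0,0,0.178],[1,-0.723,0.27,0.04,0,0,0.237],[1,-0.904,0.337,0.048,0,0,0.296]],
])

```text
time_s: 5.1
ee_pos: [0.4151, -0.1287, 0.2641]
eef_rot: [-180.0, 0.0, 79.7]
wrist_force: [0.6, -0.2, -0.1]
grip_width: 1.0
```

send_rows([
  [[1,-0.169,0.093,0.01,0,0,0.06],[1,-0.338,0.187,0.02,0,0,0.118],[1,-0.506,0.28,0.03,0,0,0.178],[1,-0.675,0.374,0.04,0,0,0.237],[1,-0.844,0.467,0.048,0,0,0.296]],
])

```text
time_s: 5.6
ee_pos: [0.4399, -0.2019, 0.2602]
eef_rot: [-180.0, 0.0, 71.3]
wrist_force: [0.4, -0.2, 0.0]
grip_width: 1.0
```

Run:
```python
from h import *
st=arm.get_state(); print(st['time_s'],st['ee_pos'],st['eef_rot'],st['joints'],st['wrist_force'])
s=snap('wrist','w1'); print(s['position'],s['orientation'],s['vfov'])
plan(st['ee_pos'],st['eef_rot'][2],[.502,-.2135,.25],71.2)
```

```text
5.6 [ 0.43989048 -0.2018598   0.26016932] [-1.79992638e+02  1.26134755e-02  7.12533506e+01] [-20.74674455  15.56099714  47.9195136  115.72705977 -14.13178598
  54.54361095  15.67048249] [ 0.42058131 -0.20099509  0.02425815]
[ 0.4653435  -0.13087616  0.34091039] [-16.26454599   0.06296939 -18.76802784] 64.51004278125411
[0.112 0.782 0.127 0.002]
```

View pics/w1.png

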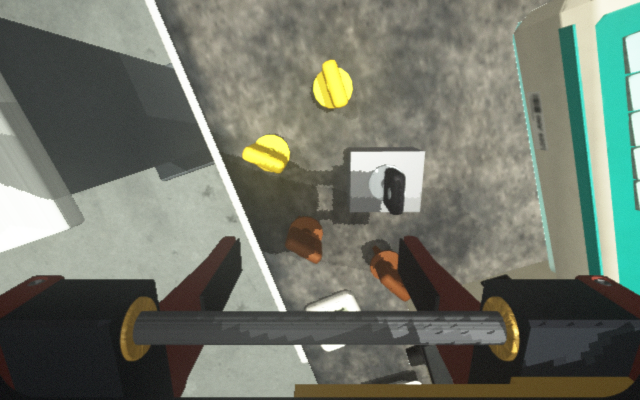

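The wrist view shows the black key in the grey block at about (395,188), with brown decoys at (305,240) and (385,270) and the finger closing axis along image right. I'll refine the position from depth.

Run:
```python
from h import *
s=load('w1')
us,vs=np.meshgrid(np.arange(335,440),np.arange(140,225))
P=np.array([w(s,u,v) for u,v in zip(us.ravel(),vs.ravel())])*1000
for lo,hi in [(84,95),(36,44)]:
    m=(P[:,2]>lo)&(P[:,2]<hi); print(m.sum(),np.median(P[m],0),cv2.minAreaRect(P[m][:,:2].astype(np.float32)))
print(P[:,2].max())
print(np.mean([w(s,u,v,z=.04) for u,v in [(350,150),(424,151),(423,212),(349,210)]],0))
# decoys' heights
us,vs=np.meshgrid(np.arange(285,410),np.arange(218,290)); Q=np.array([w(s,u,v) for u,v in zip(us.ravel(),vs.ravel())]); print('decoy/zmax',np.percentile(Q[:,2],[90,97,99]))
```

```text
581 [ 504.84658754 -213.05389259   87.94136804] ((505.5392761230469, -214.08734130859375), (35.170555114746094, 12.589179992675781), 71.54188537597656)
3504 [ 499.02082955 -208.43603868   38.72214488] ((505.55609130859375, -214.479736328125), (60.154911041259766, 70.75662231445312), 71.42976379394531)
340.9103898935532
[ 0.50566468 -0.21374707  0.04      ]
decoy/zmax [0.08003039 0.19145199 0.19970547]
```

Run:
```python
from h import *
plan([.4399,-.2019,.2602],71.25,[.505,-.214,.2],71.5)
```

```text
[ 0.118  0.819  0.752 -0.009]
```

send_rows([
  [[1,0.024,0.164,0.15,0,0,-0.009],[1,0.048,0.328,0.3,0,0,-0.009],[1,0.07,0.492,0.45,0,0,-0.009],[1,0.094,0.655,0.6,0,0,-0.009],[1,0.118,0.819,0.752,0,0,-0.009]],
])

```text
time_s: 6.15
ee_pos: [0.5053, -0.2129, 0.1994]
eef_rot: [-180.0, -0.0, 71.6]
wrist_force: [1.1, 0.4, 0.3]
grip_width: 0.999
```

send_rows([
  [[1,0,0,0,0,0,0],[1,0,0,0.2,0,0,0],[1,0,0,0.4,0,0,0],[1,0,0,0.6,0,0,0],[1,0,0,0.821,0,0,0]],
])

```text
time_s: 6.65
ee_pos: [0.5043, -0.2128, 0.1346]
eef_rot: [180.0, -0.0, 71.6]
wrist_force: [0.6, 0.3, -0.2]
grip_width: 1.001
```

send_rows([
  [[0.5,0,0,0,0,0,0],[0.25,0,0,0,0,0,0],[0.2,0,0,0,0,0,0],[0.2,0,0,0,0,0,0],[0.2,0,0,0,0,0,0]],
], force=8)

```text
time_s: 7.15
ee_pos: [0.5049, -0.2126, 0.1353]
eef_rot: [179.9, -0.0, 71.6]
wrist_force: [-0.4, -0.2, 0.4]
grip_width: 0.587
```

Run:
```python
from h import *
st=arm.get_state(); print(st['time_s'],st['ee_pos'],st['eef_rot'],st['wrist_force'],st['grip_width'])
s=snap('wrist','w2')
```

```text
7.15 [ 0.50494677 -0.21260492  0.13525096] [ 1.79937217e+02 -1.37608707e-02  7.16448362e+01] [-0.36307844 -0.2318327   0.37394116] 0.5865319832283656
```

View pics/w2.png

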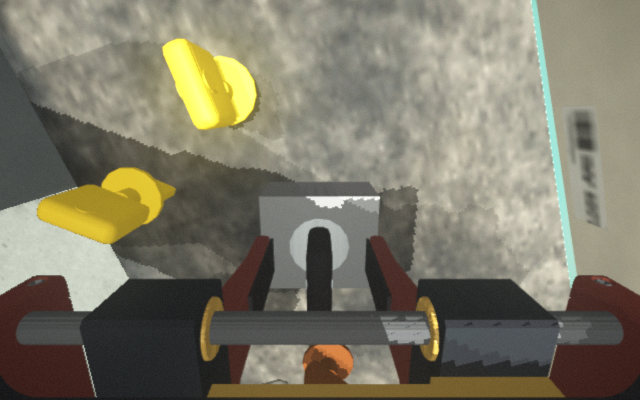

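The wrist view shows the key bow centred between the fingers at (319,265), with nothing caught. I'll close on it.

send_rows([
  [[0.1,0,0,0,0,0,0],[0.05,0,0,0,0,0,0],[0,0,0,0,0,0,0],[0,0,0,0,0,0,0],[0,0,0,0,0,0,0]],
], force=15)

```text
time_s: 7.7
ee_pos: [0.5046, -0.2125, 0.1345]
eef_rot: [-180.0, 0.0, 71.6]
wrist_force: [-0.1, 0.6, -0.3]
grip_width: 0.136
```

send_rows([
  [[0,0,0,0,0,0,0],[0,0,0,0,0,0,0],[0,0,0,0,0,0,0],[0,0,0,0,0,0,0],[0,0,0,0,0,0,0]],
], force=45)

```text
time_s: 8.2
ee_pos: [0.5046, -0.2125, 0.1345]
eef_rot: [-180.0, -0.0, 71.6]
wrist_force: [0.3, 0.1, -0.2]
grip_width: 0.133
```

send_rows([
  [[0,0,0,-0.1,0,0,0],[0,0,0,-0.2,0,0,0],[0,0,0,-0.3,0,0,0],[0,0,0,-0.4,0,0,0],[0,0,0,-0.5,0,0,0]],
])

```text
time_s: 8.7
ee_pos: [0.5047, -0.2125, 0.1755]
eef_rot: [180.0, -0.0, 71.6]
wrist_force: [-0.5, -0.4, -0.8]
grip_width: 0.136
```

send_rows([
  [[0,0,0,-0.17,0,0,0],[0,0,0,-0.34,0,0,0],[0,0,0,-0.51,0,0,0],[0,0,0,-0.68,0,0,0],[0,0,0,-0.84,0,0,0]],
])

```text
time_s: 9.2
ee_pos: [0.5047, -0.2126, 0.2432]
eef_rot: [180.0, -0.0, 71.6]
wrist_force: [-0.6, -0.2, -1.7]
grip_width: 0.14
```

Run:
```python
from h import *
st=arm.get_state(); print(st['time_s'],st['ee_pos'],st['eef_rot'],st['wrist_force'],st['ft_torque'],st['grip_width'])
plan(st['ee_pos'],st['eef_rot'][2],[.42,.05,.2415],113.5)
```

```text
9.2 [ 0.50470797 -0.21258403  0.24315583] [ 1.79970176e+02 -8.86837957e-03  7.16354317e+01] [-0.64375585 -0.17150143 -1.71233036] [-0.08354905  0.11574975  0.03241568] 0.139993489772919
[ 0.695 -0.51   0.005 -0.365]
[ 0.776 -0.375  0.005 -0.365]
[ 0.832 -0.228  0.005 -0.365]
[ 0.859 -0.073  0.005 -0.365]
```

send_rows([
  [[0,0.139,-0.102,0,0,0,-0.073],[0,0.278,-0.204,0,0,0,-0.146],[0,0.417,-0.306,0,0,0,-0.219],[0,0.556,-0.408,0,0,0,-0.292],[0,0.695,-0.51,0.005,0,0,-0.365]],
])

```text
time_s: 9.7
ee_pos: [0.4828, -0.1453, 0.241]
eef_rot: [-180.0, -0.0, 82.3]
wrist_force: [-0.4, 0.0, 0.9]
grip_width: 0.137
```

send_rows([
  [[0,0.155,-0.075,0,0,0,-0.073],[0,0.31,-0.15,0,0,0,-0.146],[0,0.466,-0.225,0,0,0,-0.219],[0,0.621,-0.3,0,0,0,-0.292],[0,0.776,-0.375,0.005,0,0,-0.365]],
])

```text
time_s: 10.2
ee_pos: [0.462, -0.0802, 0.241]
eef_rot: [180.0, -0.0, 92.7]
wrist_force: [-0.2, 0.2, -0.6]
grip_width: 0.133
```

send_rows([
  [[0,0.166,-0.046,0,0,0,-0.073],[0,0.333,-0.091,0,0,0,-0.146],[0,0.5,-0.137,0,0,0,-0.219],[0,0.666,-0.182,0,0,0,-0.292],[0,0.832,-0.228,0.005,0,0,-0.365]],
])

```text
time_s: 10.7
ee_pos: [0.4407, -0.0145, 0.2406]
eef_rot: [180.0, -0.0, 103.2]
wrist_force: [0.0, 0.2, -1.1]
grip_width: 0.134
```

send_rows([
  [[0,0.172,-0.015,0,0,0,-0.073],[0,0.344,-0.03,0,0,0,-0.146],[0,0.516,-0.044,0,0,0,-0.219],[0,0.75,-0.06,0,0,0,-0.3],[0,0.859,-0.073,0.005,0,0,-0.365]],
])

```text
time_s: 11.2
ee_pos: [0.4194, 0.052, 0.2401]
eef_rot: [180.0, -0.0, 113.7]
wrist_force: [-0.0, -0.1, -0.3]
grip_width: 0.135
```

Run:
```python
from h import *
st=arm.get_state(); print(st['time_s'],st['ee_pos'],st['eef_rot'],st['wrist_force'],st['ft_torque'],st['grip_width'])
s=snap('wrist','w3'); print(s['position'],s['orientation'])
```

```text
11.2 [0.41936899 0.05202399 0.24012781] [ 1.79999885e+02 -2.45949475e-02  1.13732956e+02] [-0.01423207 -0.0724375  -0.31505929] [-0.11971093  0.03031043 -0.00829587] 0.13496331675447149
[0.38923761 0.1205305  0.32090988] [-16.1880891    0.04402784  23.71171756]
```

View pics/w3.png

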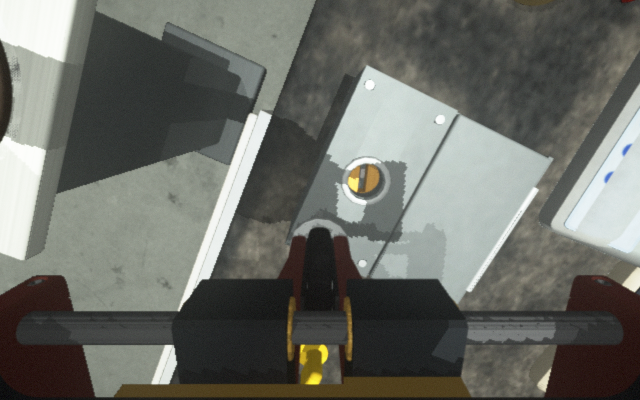

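The wrist view shows the lock's ring near (365,180) with its slot almost vertical in the picture. That means it's nearly parallel to the held blade. I'll enlarge it.

Run:
```python
from h import *
s=load('w3')
c=s['image'][150:250,280:410,::-1]; cv2.imwrite('pics/c3.png',cv2.resize(c,None,fx=6,fy=6,interpolation=cv2.INTER_CUBIC))
```

```text
(no output)
```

View pics/c3.png

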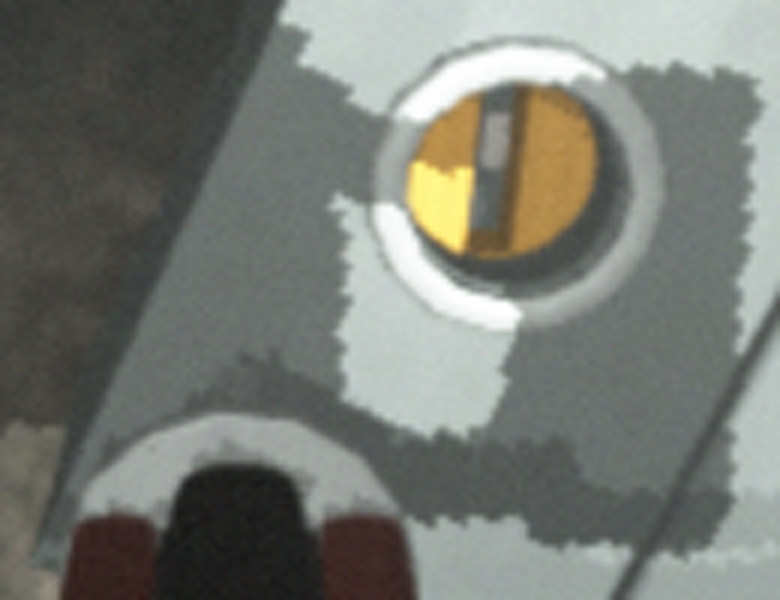

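Run:
```python
from h import *
s=load('w3')
g=lambda x,y,z: w(s,280+(x+.5)/6-.5,150+(y+.5)/6-.5,z=z)
print('mouth',g(519,184,.084),g(517,189,.084))
for a,b in [((485,85),(466,250)),((526,85),(510,250))]:
    d=g(*a,.064)-g(*b,.064); print(np.degrees(np.arctan2(-d[0],d[1])))
# flange of held key: top at TCP z -.1345+.044
zf=s['position'][2]-.0808-.0905
print('flange L,R,top',g(78,510,zf),g(408,510,zf),g(238,412,zf))
# circle of flange upper arc pts
pts=np.array([g(x,y,zf)[:2] for x,y in [(78,505),(110,462),(160,425),(238,412),(300,425),(350,455),(390,495)]])
A=np.c_[2*pts,np.ones(len(pts))]; c=np.linalg.lstsq(A,(pts**2).sum(1),rcond=None)[0]; print('circ',c[:2],np.sqrt(c[2]+c[:2]@c[:2]))
```

```text
mouth [0.44192639 0.08883598 0.084     ] [0.44197864 0.08815134 0.084     ]
19.228062678403706
20.60324677865711
flange L,R,top [0.40247164 0.05164082 0.14960988] [0.43163679 0.06446121 0.14960988] [0.41259802 0.06699959 0.14960988]
circ [0.41918233 0.0513196 ] 0.016993828967988525
```

Run:
```python
from h import *
plan([.4194,.0520,.2403],113.73,[.4417,.0895,.216],110)
```

```text
[0.317 0.444 0.304 0.13 ]
```

send_rows([
  [[0,0.08,0.11,0.08,0,0,0.03],[0,0.16,0.22,0.15,0,0,0.06],[0,0.24,0.33,0.23,0,0,0.1],[0,0.317,0.444,0.304,0,0,0.13],[0,0.317,0.444,0.304,0,0,0.13]],
])

```text
time_s: 11.75
ee_pos: [0.443, 0.0887, 0.2147]
eef_rot: [-179.9, 0.0, 109.8]
wrist_force: [0.1, -0.9, -0.3]
grip_width: 0.134
```

send_rows([
  [[0,0,0,0.03,0,0,0],[0,0,0,0.06,0,0,0],[0,0,0,0.08,0,0,0],[0,0,0,0.1,0,0,0],[0,0,0,0.1,0,0,0]],
])

```text
time_s: 12.25
ee_pos: [0.4423, 0.0872, 0.2078]
eef_rot: [180.0, -0.0, 109.7]
wrist_force: [-0.8, 0.2, -1.4]
grip_width: 0.14
```

Run:
```python
from h import *
st=arm.get_state(); print(st['time_s'],st['ee_pos'],st['eef_rot'],st['wrist_force'],st['ft_torque'],st['grip_width'])
```

```text
12.25 [0.44230934 0.08724808 0.20781081] [ 1.79997219e+02 -8.49867173e-03  1.09720426e+02] [-0.75952219  0.16224833 -1.42241799] [-0.04470238  0.04598077  0.0483487 ] 0.13972307260412417
```

send_rows([
  [[0,0.025,0,0,0,0,0],[0,0.025,0,0,0,0,0],[0,0.025,0,0.03,0,0,0],[0,0.025,0,0.06,0,0,0],[0,0.025,0,0.06,0,0,0]],
])

```text
time_s: 12.75
ee_pos: [0.4415, 0.0893, 0.2027]
eef_rot: [-180.0, 0.0, 109.7]
wrist_force: [0.3, -0.4, -1.5]
grip_width: 0.135
```

Run:
```python
from h import *
for i in range(4):
    st=arm.get_state(); print(st['time_s'],st['ee_pos'],st['eef_rot'],st['wrist_force'],st['ft_torque']); eyes.snapshot('wrist')
```

```text
12.75 [0.44153588 0.08929365 0.20267422] [-1.79965626e+02  1.64459161e-03  1.09738361e+02] [ 0.25756089 -0.37371043 -1.52721608] [-0.03973142  0.03841903  0.02324605]
12.8 [0.44164    0.0892724  0.20283169] [-1.79975216e+02  5.37296564e-03  1.09736568e+02] [-1.15720669  0.27071017  0.19420159] [-0.04276431  0.08363323  0.02218135]
12.85 [0.44169889 0.08926614 0.20292461] [-1.79982746e+02  4.49880330e-03  1.09733246e+02] [ 0.65344188 -0.50247724  0.04868838] [-0.10177662  0.06416346  0.00340482]
12.9 [0.44172331 0.08929125 0.20298199] [-1.79989757e+02  2.59972612e-03  1.09737839e+02] [-0.19027614  0.82783112  0.66065834] [-0.09325331  0.02232417  0.00523335]
```

send_rows([
  [[0,0,0,0.03,0,0,0],[0,0,0,0.06,0,0,0],[0,0,0,0.09,0,0,0],[0,0,0,0.12,0,0,0],[0,0,0,0.12,0,0,0]],
])

```text
time_s: 13.45
ee_pos: [0.4415, 0.0892, 0.1931]
eef_rot: [-180.0, 0.0, 109.7]
wrist_force: [0.4, -0.7, -0.5]
grip_width: 0.137
```

send_rows([
  [[0,0,0,0.015,0,0,0],[0,0,0,0.03,0,0,0],[0,0,0,0.045,0,0,0],[0,0,0,0.06,0,0,0],[0,0,0,0.06,0,0,0]],
])

```text
time_s: 13.95
ee_pos: [0.4417, 0.0893, 0.1885]
eef_rot: [-180.0, 0.0, 109.7]
wrist_force: [0.3, 0.5, -0.7]
grip_width: 0.136
```

```bash
cat > st.py <<'E'
from h import *
for i in range(2):
    st=arm.get_state(); print(st['time_s'],st['ee_pos'].round(4),st['eef_rot'].round(2),st['wrist_force'].round(2),st['ft_torque'].round(3),st['grip_width'].round(3)); eyes.snapshot('wrist')
E
python3 st.py
```

```text
Traceback (most recent call last):
  File "st.py", line 3, in <module>
    st=arm.get_state(); print(st['time_s'],st['ee_pos'].round(4),st['eef_rot'].round(2),st['wrist_force'].round(2),st['ft_torque'].round(3),st['grip_width'].round(3)); eyes.snapshot('wrist')
                                                                                                                                            ^^^^^^^^^^^^^^^^^^^^^^
AttributeError: 'float' object has no attribute 'round'
```

send_rows([
  [[0,0,0,0.01,0,0,0],[0,0,0,0.02,0,0,0],[0,0,0,0.03,0,0,0],[0,0,0,0.035,0,0,0],[0,0,0,0.035,0,0,0]],
])

```text
time_s: 14.45
ee_pos: [0.4417, 0.0893, 0.1858]
eef_rot: [-180.0, 0.0, 109.7]
wrist_force: [0.5, -0.1, -0.4]
grip_width: 0.129
```

```bash
sed -i "s/,st\['grip_width'\].round(3)//" st.py; python3 st.py
```

```text
14.45 [0.4417 0.0893 0.1858] [-179.99    0.    109.74] [ 0.53 -0.08 -0.39] [-0.03   0.052 -0.041]
14.5 [0.4417 0.0893 0.1858] [-180.     -0.    109.74] [ 0.03 -0.95  0.23] [-0.044  0.08   0.008]
```

send_rows([
  [[0,0,0,0.012,0,0,0],[0,0,0,0.025,0,0,0],[0,0,0,0.038,0,0,0],[0,0,0,0.05,0,0,0],[0,0,0,0.05,0,0,0]],
])

```text
time_s: 15.05
ee_pos: [0.4417, 0.0893, 0.1817]
eef_rot: [-180.0, 0.0, 109.7]
wrist_force: [-0.5, 0.5, -1.7]
grip_width: 0.135
```

send_rows([
  [[0,0,0,0.01,0,0,0],[0,0,0,0.02,0,0,0],[0,0,0,0.03,0,0,0],[0,0,0,0.036,0,0,0],[0,0,0,0.036,0,0,0]],
])

```text
time_s: 15.55
ee_pos: [0.4417, 0.0893, 0.1789]
eef_rot: [-180.0, 0.0, 109.7]
wrist_force: [-0.5, -0.6, -1.1]
grip_width: 0.135
```

```bash
python3 st.py
```

```text
15.55 [0.4417 0.0893 0.1789] [-179.99    0.    109.74] [-0.47 -0.63 -1.11] [-0.112 -0.049 -0.021]
15.6 [0.4417 0.0893 0.1789] [-180.      0.    109.74] [ 0.32  0.24 -0.5 ] [-0.089  0.03  -0.022]
```

send_rows([
  [[0,0,0,0.005,0,0,0],[0,0,0,0.01,0,0,0],[0,0,0,0.014,0,0,0],[0,0,0,0.014,0,0,0],[0,0,0,0.014,0,0,0]],
])

```text
time_s: 16.15
ee_pos: [0.4418, 0.0893, 0.1781]
eef_rot: [180.0, -0.0, 109.7]
wrist_force: [-0.8, 0.7, 5.3]
grip_width: 0.134
```

```bash
python3 st.py
```

```text
16.15 [0.4418 0.0893 0.1781] [ 1.7999e+02 -2.0000e-02  1.0974e+02] [-0.84  0.75  5.32] [-0.192  0.428 -0.034]
16.2 [0.4418 0.0893 0.1781] [ 1.7999e+02 -1.0000e-02  1.0973e+02] [-2.31 -0.54  5.4 ] [-0.228  0.413  0.018]
```

send_rows([
  [[0,0,0.001,0,0,0,0.1],[0,0,0.001,0,0,0,0.2],[0,0,0.002,0,0,0,0.3],[0,0,0.003,0,0,0,0.4],[0,0,0.003,0,0,0,0.5]],
])

```text
time_s: 16.75
ee_pos: [0.4422, 0.0895, 0.1781]
eef_rot: [180.0, -0.0, 95.3]
wrist_force: [-0.4, -0.8, 3.9]
grip_width: 0.133
```

```bash
python3 st.py
```

```text
16.75 [0.4422 0.0895 0.1781] [ 1.7997e+02 -2.0000e-02  9.5320e+01] [-0.36 -0.83  3.93] [-0.146  0.337  0.101]
16.8 [0.4422 0.0895 0.1781] [ 1.7998e+02 -2.0000e-02  9.5150e+01] [-2.03 -0.02  5.12] [-0.119  0.338  0.152]
```

send_rows([
  [[0,0,0.001,0,0,0,0.16],[0,0,0.002,0,0,0,0.32],[0,0,0.003,0,0,0,0.48],[0,-0.001,0.004,0,0,0,0.64],[0,-0.001,0.005,0,0,0,0.8]],
])

```text
time_s: 17.35
ee_pos: [0.4424, 0.0895, 0.1781]
eef_rot: [-180.0, -0.0, 72.4]
wrist_force: [-1.9, -0.3, 5.6]
grip_width: 0.133
```

```bash
python3 st.py
```

```text
17.35 [0.4424 0.0895 0.1781] [-1.7999e+02 -2.0000e-02  7.2350e+01] [-1.91 -0.33  5.62] [-0.133  0.632  0.157]
17.4 [0.4424 0.0895 0.1781] [-1.7998e+02 -2.0000e-02  7.2060e+01] [-2.3  -0.52  7.26] [-0.081  0.671  0.123]
```

send_rows([
  [[0,0,0.001,0,0,0,0.16],[0,0,0.002,0,0,0,0.32],[0,0,0.003,0,0,0,0.48],[0,-0.001,0.004,0,0,0,0.64],[0,-0.001,0.005,0,0,0,0.8]],
])

```text
time_s: 17.95
ee_pos: [0.4425, 0.0894, 0.1781]
eef_rot: [-179.9, -0.0, 49.4]
wrist_force: [-2.4, 0.5, 7.0]
grip_width: 0.135
```

send_rows([
  [[0,0,0.001,0,0,0,0.1],[0,0,0.001,0,0,0,0.2],[0,0,0.002,0,0,0,0.3],[0,0,0.003,0,0,0,0.4],[0,0,0.003,0,0,0,0.5]],
])

```text
time_s: 18.45
ee_pos: [0.4426, 0.0893, 0.1781]
eef_rot: [-179.9, 0.0, 35.2]
wrist_force: [-2.6, 0.1, 7.7]
grip_width: 0.139
```

```bash
python3 st.py; python3 -c "
from h import *
s=snap('top','t2')
for u,v in [(275,207),(300,207),(287,206),(287,190)]: print(w(s,u,v))"
```

```text
18.45 [0.4426 0.0893 0.1781] [-1.7993e+02  1.0000e-02  3.5190e+01] [-2.63  0.15  7.66] [0.091 0.935 0.224]
18.5 [0.4426 0.0894 0.1781] [-1.7993e+02  2.0000e-02  3.5020e+01] [-2.97  1.01  9.97] [0.056 1.036 0.113]
[0.41408907 0.06713647 0.53457455]
[0.48291225 0.04670313 0.08712074]
[0.42163886 0.04745558 0.50059422]
[0.45258959 0.04784677 0.50748008]
```

send_rows([
  [[0,0,0,0,0,0,0.07],[0,0,0,0,0,0,0.14],[0,0,0.001,0,0,0,0.21],[0,0,0.002,0,0,0,0.28],[0,0,0.002,0,0,0,0.35]],
])

```text
time_s: 19.1
ee_pos: [0.443, 0.0895, 0.1781]
eef_rot: [-179.9, -0.0, 25.2]
wrist_force: [-2.1, 1.6, 6.1]
grip_width: 0.14
```

```bash
python3 st.py; python3 -c "
from h import *
s=snap('side','s2')
cv2.imwrite('pics/s2c.png',cv2.resize(s['image'][130:260,230:390,::-1],None,fx=4.5,fy=4.5,interpolation=cv2.INTER_CUBIC))
"
```

```text
19.1 [0.443  0.0895 0.1781] [-1.7993e+02 -1.0000e-02  2.5200e+01] [-2.1   1.59  6.13] [0.347 0.639 0.106]
19.15 [0.443  0.0895 0.1781] [-1.7993e+02 -1.0000e-02  2.5080e+01] [-1.53  0.73  7.47] [0.385 0.716 0.086]
```

View pics/s2c.png

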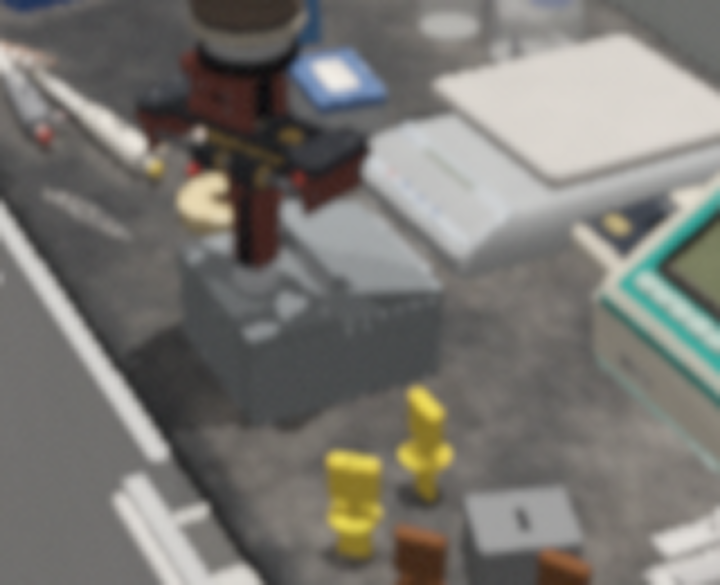

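The side view shows the lid sprung up, with its rear part sloping up behind the fingers near (370,250). Next I'll ease the press, let go and rise.

send_rows([
  [[0,0,0,-0.003,0,0,0],[0,0,0,-0.003,0,0,-0.02],[0.2,0,0,-0.003,0,0,-0.02],[0.3,0,0,-0.003,0,0,-0.02],[0.35,0,0,-0.003,0,0,-0.02]],
])

```text
time_s: 19.75
ee_pos: [0.4431, 0.0886, 0.178]
eef_rot: [180.0, -0.0, 25.8]
wrist_force: [0.4, 0.1, 0.6]
grip_width: 0.333
```

send_rows([
  [[0.35,0,0,0,0,0,0],[0.35,0,0,0,0,0,0],[0.35,0,0,0,0,0,0],[0.35,0,0,-0.05,0,0,0],[0.35,0,0,-0.1,0,0,0]],
])

```text
time_s: 20.25
ee_pos: [0.443, 0.0888, 0.1864]
eef_rot: [180.0, 0.0, 25.8]
wrist_force: [-0.1, 0.2, 0.8]
grip_width: 0.351
```

```bash
python3 st.py; python3 -c "
from h import *
print(arm.get_state()['grip_width'])"
```

```text
20.25 [0.443  0.0888 0.1864] [1.7999e+02 1.0000e-02 2.5780e+01] [-0.09  0.21  0.78] [-0.041  0.068 -0.057]
20.3 [0.4433 0.0888 0.1869] [ 1.800e+02 -4.000e-02  2.578e+01] [-0.1  -0.48  0.77] [-0.016  0.085 -0.031]
0.3478236044235944
```

send_rows([
  [[0.35,0,0,-0.15,0,0,0],[0.35,0,0,-0.35,0,0,0],[0.35,0,0,-0.55,0,0,0],[0.35,0,0,-0.75,0,0,0],[0.35,0,0,-0.95,0,0,0]],
])

```text
time_s: 20.85
ee_pos: [0.443, 0.0886, 0.2634]
eef_rot: [-180.0, -0.0, 25.8]
wrist_force: [-0.1, -0.3, 1.0]
grip_width: 0.349
```

send_rows([
  [[0.35,-0.1,0,-0.1,0,0,0],[0.35,-0.2,0,-0.2,0,0,0],[0.35,-0.4,0,-0.3,0,0,0],[0.35,-0.6,0,-0.4,0,0,0],[0.35,-0.6,0,-0.4,0,0,0]],
])

```text
time_s: 21.35
ee_pos: [0.3991, 0.067, 0.2949]
eef_rot: [-179.8, -0.1, 25.8]
wrist_force: [0.4, 0.0, 0.5]
grip_width: 0.349
```

```bash
python3 st.py
python3 - <<'E'
from h import *
s=snap('wrist','w4')
us,vs=np.meshgrid(np.arange(0,640,2),np.arange(0,400,2)); P=np.array([w(s,u,v) for u,v in zip(us.ravel(),vs.ravel())])
c=np.array([.442,.0887]); d=P[:,:2]-c
m=(np.hypot(*d.T)<.022)&(P[:,2]<.16); print('key top z',np.percentile(P[m,2],[50,90,98,99.5]))
m=m&(P[:,2]>.125); print('bow',m.sum(),cv2.minAreaRect((P[m][:,:2]*1000).astype(np.float32)))
for x in (.485,.5,.52,.54): 
    k=(abs(P[:,0]-x)<.004)&(abs(P[:,1]-.06)<.05)&(P[:,2]>.05)&(P[:,2]<.15); print(x,k.sum(),np.median(P[k,2]))
k=(abs(d[:,0])<.016)&(np.hypot(*d.T)<.0175)&(P[:,2]<.1); print('flange z',k.sum(),np.median(P[k,2]))
E
```

```text
21.35 [0.3991 0.067  0.2949] [-1.7976e+02 -1.0000e-01  2.5760e+01] [0.39 0.04 0.5 ] [-0.03   0.137 -0.034]
21.4 [0.3997 0.0682 0.2947] [-1.7977e+02 -1.4000e-01  2.5860e+01] [-0.68  0.03 -0.3 ] [0.023 0.134 0.03 ]
key top z [0.08661445 0.13241201 0.13332073 0.1336679 ]
bow 167 ((442.94488525390625, 88.2828369140625), (35.092533111572266, 10.889415740966797), 26.185888290405273)
0.485 248 0.09572685555557148
0.5 282 0.09538180612088609
0.52 283 0.09043053390494904
0.54 280 0.08561157081426912
flange z 147 0.08641994503381839
```

View pics/w4.png

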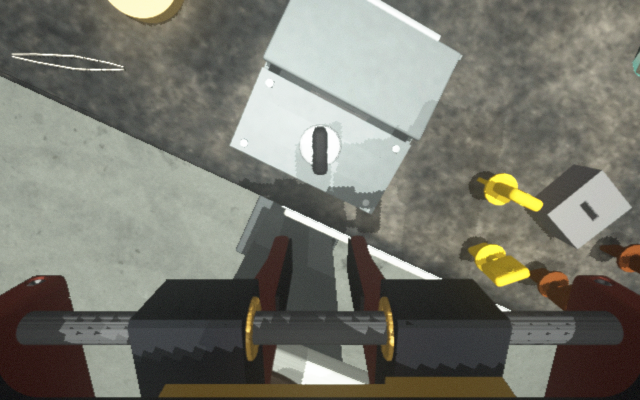

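The wrist view shows the key standing in the lock at (320,148) with its flange on the ring. The lid is raised behind it, the block is empty, and the decoys are still standing.

```bash
python3 -c "
from station import arm
print(arm.sign_off())"
```

```text
the job is handed in; nothing more can be done
None
```

The key is fully home in the lock, the lid has popped up, and I let go and handed the job in at about 21 s of the 72 s.

- **Insertion:** I drew the key from its block and lined it up with the slot, which the wrist camera showed at about 20° counter-clockwise of the box's y. It went in without resistance until the flange met the ring at about 5 N.
- **Turning:** I turned it about 85° clockwise in short steps. The plug resisted with roughly 0.1–0.2 N m, and no force passed about 10 N.
- **Key check:** After release the top of the key measured 133.5 mm, where fully seated would be 134 mm. The flange measured about 86 mm, where 88 mm was expected; that is within the 2 mm calibration.
- **Lid check:** The lid slopes at about 0.24 rad, matching its sprung position.
- **Surroundings:** In the last wrist picture the decoys and block look undisturbed. I did not check the timer and gel comb after the job. The arm stayed clear of both, and its readings showed no unexpected contact.

No check failed. The one disagreement was a few millimetres between the overhead and wrist cameras early on, and I used the wrist camera's values.

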